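# Swing the bread board home in its dock

### The job

Dock the narrow wooden bread board, with the tin riding on it: first push the board endways until its round heel sits in the curved cup of the dock, then swing the free end in about that cup, away from you, until the spring roller clicks out in front of it and holds it. Go by feel and push gently, never harder than about 20 N, keep the tin on the board, and leave the other things alone.

Things in the scene. Friction and masses are not known exactly. Their poses are not given: they have to be found in the camera images.
- board: loose pale oak board lying flat, 220 x 80 x 18 mm, 0.2 to 0.4 kg; too wide to grip. Heel end a half circle of radius 40 mm about the origin (on the underside). Own frame: y = +40 (tip of heel) to -180 mm (free end), x = -40 (front edge, towards the robot) to +40 mm; free end square at x < 0, its back corner (x > 0) rounded to 40 mm. Starts about 3 cm short of the cup, free end 0.58 to 0.68 rad out towards the robot
- heel (a point): centre of the half circle of the board's heel, at half thickness; axes as the board's
- free_end (a point): middle of the flat part of the board's free end face (board x = -20, y = -180 mm), at half thickness; axes as the board's
- dock: dock fixed to the worktop, place and yaw vary: black smooth plastic cup, dark wood back rail, both 20 mm high, aluminium guide plate with a grey slide. Origin on the worktop at the cup's centre; -y points from the cup to the catch, +x away from the robot to the rail. Docked, the board's y axis lies along the dock's within 0.1 rad, depending on how the slide is set
- cup (a point): centre of the cup, 9 mm above the worktop; axes as the dock's. The cup wall has an inner radius of 41.5 mm, open towards -y; the heel end is home when heel lies within about 2 mm of this point
- catch (a joint): the spring roller catch, in m: 0 fully out, up to 0.010 as the board's end pushes it aside (away from the cup); spring 4 N at 0, 6 N when passed. It springs out again in front of the board when its front corner has passed, about 1.5 mm before the board meets the buffer. Passing it takes about 3 to 8 N at the board's front edge near the free end, friction included
- tin: small oblong food tin, 63 x 105 x 28 mm, 0.15 kg, lying loose on top of the board; origin in the centre of its underside. It must stay on the board
- mug: light blue mug, 93 mm high, standing to the right of the work; origin in the centre of its underside; leave alone
- jar: spice jar, 41 mm across and 105 mm high, standing behind the dock; origin in the centre of its underside; leave alone
- stop_nominal (a point): nominal spot of the rubber buffer that stops the docked board's back edge (dock x = +40, y = -125 mm). Buffer and catch sit on the grey slide (27 mm high; dock y = -113 to -233, x = -56 to +62 mm), which is clamped somewhere between 0.055 rad nearer the robot and 0.09 rad farther, about the cup's centre (10 and 16 mm at the catch): it differs every time, is not reported and does not give, so click and stop must be felt
- roller_nominal (a point): nominal centre of the catch's brass roller, 7 mm across, axis upright (dock x = -45, y = -176 mm); the real one is turned about the cup's centre by the slide's unreported setting, 0.055 rad nearer to 0.09 rad farther. It stands about 6 mm into the way of the board's front corner
- tea_light: tea light in a metal cup, 38 mm across, 16 mm high, standing to the right of the work beyond the mug; origin in the centre of its underside; leave alone

How it is judged:
By the outcome, as a careful person would: the job done as asked, in the order asked, and still so for the second after the job is handed in, with the robot touching nothing.
It also fails if it takes over 72 s, if anything falls off the work surface, if the arm or the gripper's body presses on something with over 40 N, if the wrist force passes 120 N, or if a joint passes its speed limit or range.

### The arm

A 6-joint arm with a two-finger parallel gripper is mounted at the origin on a cart in front of the work surface, level with it; the furniture and walls round the work are solid. World frame = base frame: x ahead of the robot, y to its left, z up, the work surface at z = 0. Lengths are in m, angles in rad, forces in N, time in s.
With the tool pointing down it reaches from about 0.25 to 0.8 m from the base axis. Payload 8.5 kg.
Tool frame: the origin (TCP) lies on the mounting face of the last link; the fingertips stand 173 mm ahead of it and the grasp point (between the pads) lies 155 mm ahead of it; y points along the fingers, z is the direction in which the jaws open and shut, and the axes are right-handed (so a half turn about y gives the same grasp; the last joint's range is limited). The gripper opens to 85 mm and grips with 20 to 120 N. Pads are 22 mm wide; open, the fingers measure 114 mm over their backs; the gripper's body (76 mm by 85 mm) begins 54 mm behind the grasp point. The pads swing forward as they close: fully open they stand 13 mm farther back than shut.
Start: joints at [0, 0.238, -0.013, 1.319, 0, 1.571], TCP at [0.525, 0, 0.405] pointing down, gripper open.
Joint ranges: [-2.66, 2.66], [-1.03, 1.9], [-1.14, 1.46], [-1.82, 2.27], [-1.45, 1.34], [-3.14, 3.14]. Speed limits (rad/s): [2.22, 2.22, 2.79, 3.14, 3.14, 3.14].

### API

Orientations are given as a unit quaternion [x, y, z, w].
In Python, from workcell import bot gives the robot as it stands.
- The arm moves only by the shell command python3 -m pendant 'ROWS' [FORCE]. ROWS is JSON, a list of rows, each a list of 3 entries, a list of its own where there are three numbers: the shift along the tool's x, y, z normalised to -1 to 1, where 1 is 0.06 m, then the turn, a rotation vector about the tool's x, y, z normalised to -1 to 1, where 1 is 0.08 rad, then the gripper command: -1 is fully open, 1 is shut, values between are in proportion. In form: [[[tx, ty, tz], [wx, wy, wz], fingers], ...]. A call has exactly 10 rows; each row shifts and turns the commanded pose from where the row before left it, along the tool's axes as they then stand; what a row does not reach is not made up. A row lasts 1/8 s, in which the tool goes at most 62.5 mm and 10.7 degrees, less where a joint would pass 70% of its speed; a pose out of reach is approached as far as the arm can. A call with a number of a shift or a turn outside -1 to 1 is refused whole. A call with a gripper value outside its range is refused whole. The fingers move at their own pace and stop on an object; FORCE is the grip in N (left out, the last holds). Time passes only in rows, so rows that do not move let the fingers close, or fill a call up. It gives the time, the measured TCP pose, the force and the opening at its end, in the units of the state.
- bot.get_obs(): the state, without advancing time (a new reading comes with each control period).
- bot.grab_frame(name): name is "scene" or "side" or "wrist"; returns (picture, depth): 480x640x3 uint8, red, green, blue; 480x640 float32, m along the optical axis (not along the pixel's ray), 0 where there is no reading.
- bot.camera_model(name): a dict with "fovy" (degrees; the focal length in pixels is half the picture's height over the tangent of half this angle, whatever the lens; pixels are square), "cx", "cy" (the principal point, pixels), "pose" (4x4, takes a point from camera to world coordinates). Camera axes: x right, y up, looking along -z (the intrinsics and any distortion apply to the point x, -y, -z); pixel columns grow to the right and rows downward; lengths in m; the calibration is good to about 2 mm. A picture is of the moment at which its call begins: read the wrist's pose just before it. camera_model takes no time and is no camera call; for the wrist camera it gives the pose at the moment of the call.
- bot.job_done(): hands the job in, once; it reports no verdict.
Trained networks look in the newest picture that a camera, given by its name, has taken for a name from the list of things; names that differ only in an ending like _2 or _b are one class to them, and where a whole thing is asked for, a point or a joint stands for the part that bears it (a point fixed in the world has none). Each returns a list of dicts, best first, with "conf" (0 to 1); they miss things now and then, are a little off and sometimes report something else, mostly with a low value. They report only what shows in the picture. A call takes as long as a camera call.
- bot.outline_of(camera, query): "pixels" (480x640 bool, what is visible of it) and "centre" ([column, row] in pixels, amid what is visible of it).
The state is a dict: "time_s": time; "joint_pos": joint angles; "dq": joint speeds; "joint_efforts": joint torques, N m; "tcp_pos": TCP position; "eef_rot": TCP orientation; "force": force on the tool from outside, world axes, zero at the start; "wrist_torque": the same for the moment, N m; "opening": finger opening in m.
Only numpy, scipy, OpenCV 4.12 (cv2) and the standard library are available. Lean on these libraries where they do the work, as an engineer would, in place of code of your own. Each camera call takes 0.05 s, during which the arm holds its last target.

## Working session

There is one attempt and no reset: what is moved stays moved. The work goes in short steps, Python scripts to look and compute and a shell command to move; the robot and the scene stay as the last step left them, time stands still between calls to the robot, and variables do not carry over. Pictures are saved under pics/ and viewed, and the job is handed in when it is done.

```bash
mkdir -p pics; ls
cat > h.py <<'E'
import numpy as np, cv2, json
from workcell import bot
def grab(n,fn):
    cm=bot.camera_model(n); im,d=bot.grab_frame(n)
    cv2.imwrite('pics/'+fn,im[:,:,::-1]); return cm,im,d
def world(cm,d,c,r):
    c=np.asarray(c,float);r=np.asarray(r,float)
    f=240/np.tan(np.radians(cm['fovy'])/2)
    x=(c-cm['cx'])/f*d;y=-(r-cm['cy'])/f*d
    P=np.stack([x,y,-d,np.ones_like(d)],-1)
    return (P@np.array(cm['pose']).T)[...,:3]
E
python3 - <<'E'
from h import *
o=bot.get_obs();print(o)
for n in ['scene','side','wrist']:
    cm,im,d=grab(n,n+'0.png');print(n,{k:v for k,v in cm.items()})
    np.savez(n+'0.npz',im=im,d=d)
E
```

```text
pics
{'time_s': 0.0, 'joint_pos': array([-1.39933651e-05,  2.38789209e-01, -1.42527299e-02,  1.31917533e+00,
       -2.34363500e-05,  1.57080600e+00]), 'dq': array([ 0.00049657, -0.00055178, -0.00133303,  0.00101837,  0.00126782,
        0.00092469]), 'joint_efforts': array([ 1.29771975e-03, -5.38790166e+01,  3.46437156e+01,  1.83730113e-02,
        1.69192181e-04,  6.54446694e-05]), 'tcp_pos': array([ 5.24842531e-01, -1.04707223e-05,  4.04073607e-01]), 'eef_rot': array([-0.50035506,  0.50035517, -0.49965641,  0.49963287]), 'force': array([ 0.33719251,  0.09586182, -0.21603347]), 'wrist_torque': array([-0.00452924,  0.01323031,  0.00514839]), 'opening': 0.08517220348638657}
scene {'fovy': 55.733149864999376, 'cx': 314.1401926618752, 'cy': 241.44626378596365, 'pose': array([[ 0.57634296,  0.52312422, -0.62782947, -0.02296668],
       [-0.81710099,  0.35646171, -0.45307948, -0.44501561],
       [-0.01321969,  0.77412925,  0.63288952,  0.65947042],
       [ 0.        ,  0.        ,  0.        ,  1.        ]])}
side {'fovy': 54.19776571956403, 'cx': 318.5084417773664, 'cy': 233.5183434456196, 'pose': array([[ 0.98484307, -0.14682154,  0.09234478,  0.68784323],
       [ 0.17316158,  0.80171209, -0.57207761, -0.65838044],
       [ 0.00995939,  0.57939724,  0.81498445,  0.97852726],
       [ 0.        ,  0.        ,  0.        ,  1.        ]])}
wrist {'fovy': 61.77752318348522, 'cx': 322.7095775545156, 'cy': 235.34765829301747, 'pose': array([[ 9.99997857e-01, -4.14563457e-04,  2.02808875e-03,
         5.25199656e-01],
       [-2.33091965e-04,  9.50958661e-01,  3.09317911e-01,
         7.98277844e-02],
       [-2.05686047e-03, -3.09317721e-01,  9.50956527e-01,
         3.72460909e-01],
       [ 0.00000000e+00,  0.00000000e+00,  0.00000000e+00,
         1.00000000e+00]])}
```

View pics/scene0.png

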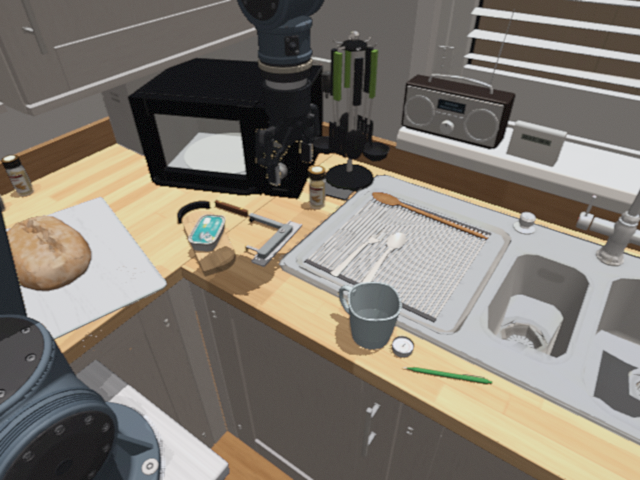

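View pics/side0.png

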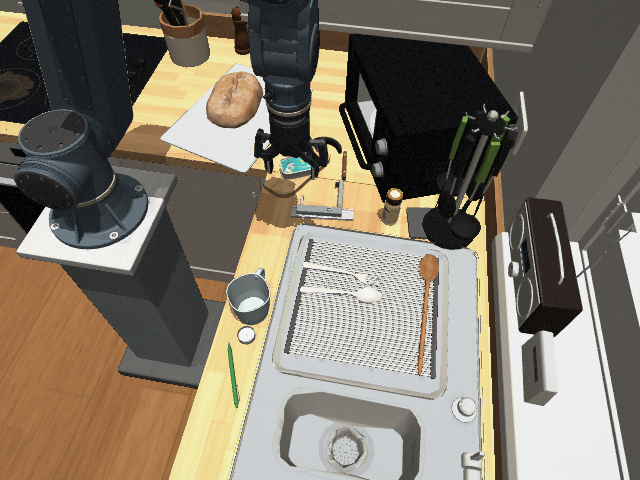

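View pics/wrist0.png

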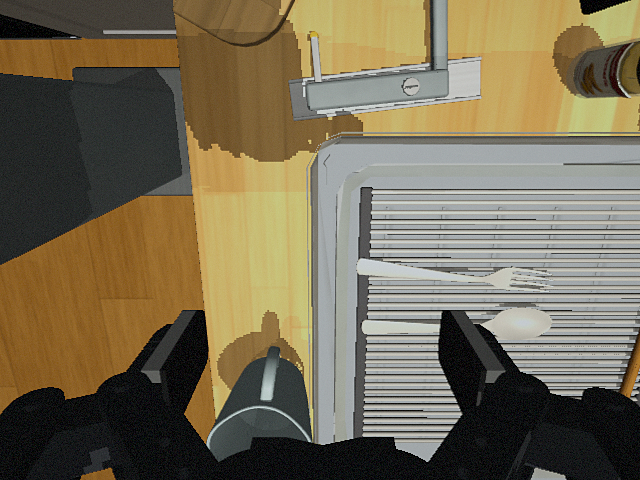

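Run:
```python
from h import *
for n,(x0,y0,w,h) in {'scene':(150,170,190,120),'side':(230,110,190,130)}.items():
    im=np.load(n+'0.npz')['im'][y0:y0+h,x0:x0+w,::-1]
    cv2.imwrite(f'pics/{n}0z.png',cv2.resize(im,None,fx=4,fy=4,interpolation=cv2.INTER_CUBIC))
for q in ['board','dock','tin','mug','jar','tea_light','catch']:
  for n in ['scene','side']:
    r=bot.outline_of(n,q)
    d=np.load(n+'0.npz')['d'];cm=bot.camera_model(n)
    for x in r[:1]:
        m=x['pixels']&(d>0);v,u=np.nonzero(m)
        P=world(cm,d[m],u,v)
        print(q,n,round(x['conf'],2),np.round(x['centre']),m.sum(),np.round(np.median(P,0),3),np.round(P.min(0),3),np.round(P.max(0),3))
print(bot.get_obs()['time_s'])
```

```text
board scene 0.85 [212. 252.] 1243 [0.463 0.165 0.019] [ 0.404  0.123 -0.001] [0.581 0.324 0.025]
board side 0.71 [288. 187.] 790 [0.464 0.161 0.018] [ 0.405 -0.013 -0.004] [0.578 0.316 0.334]
dock scene 0.73 [267. 222.] 1614 [0.581 0.108 0.017] [ 0.494  0.064 -0.   ] [0.659 0.36  0.031]
dock side 0.92 [329. 208.] 1212 [0.582 0.092 0.018] [ 0.493  0.063 -0.005] [0.657 0.385 0.034]
tin scene 0.96 [206. 232.] 1015 [0.483 0.212 0.044] [0.436 0.173 0.017] [0.544 0.286 0.05 ]
tin side 0.84 [297. 166.] 554 [0.477 0.204 0.044] [ 0.434 -0.018  0.02 ] [0.555 0.246 0.303]
mug scene 0.91 [369. 313.] 3124 [ 0.476 -0.211  0.06 ] [ 0.419 -0.262 -0.004] [ 0.606 -0.106  0.096]
mug side 0.58 [251. 295.] 1925 [ 0.462 -0.195  0.051] [ 0.113 -0.262 -0.908] [0.514 0.306 0.098]
jar scene 0.91 [316. 189.] 672 [0.74  0.095 0.066] [ 0.731  0.081 -0.   ] [0.85  0.199 0.109]
jar side 0.84 [395. 207.] 529 [0.749 0.09  0.077] [0.731 0.082 0.002] [0.77  0.121 0.11 ]
tea_light scene 0.58 [403. 346.] 429 [ 0.471 -0.277  0.01 ] [ 0.452 -0.295 -0.002] [ 0.505 -0.257  0.018]
tea_light side 0.64 [245. 334.] 227 [ 0.469 -0.275  0.011] [ 0.45  -0.295  0.007] [ 0.488 -0.256  0.02 ]
catch scene 0.57 [253. 248.] 88 [0.52  0.125 0.014] [ 0.513  0.094 -0.002] [0.544 0.152 0.023]
0.85
```

View pics/scene0z.png

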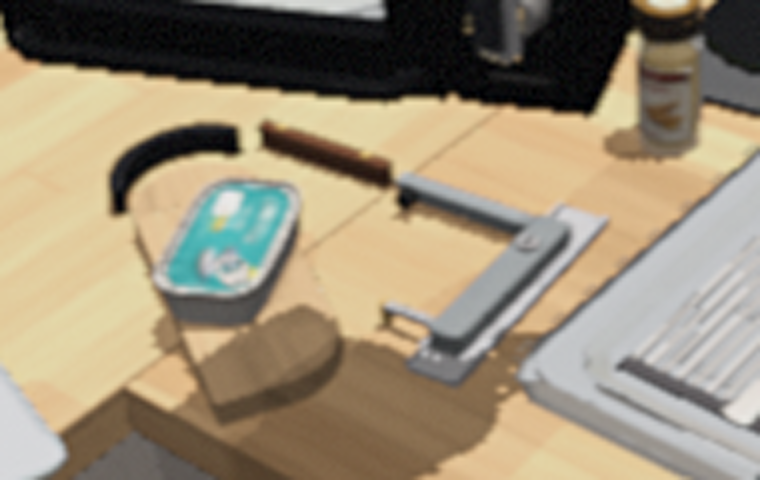

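View pics/side0z.png

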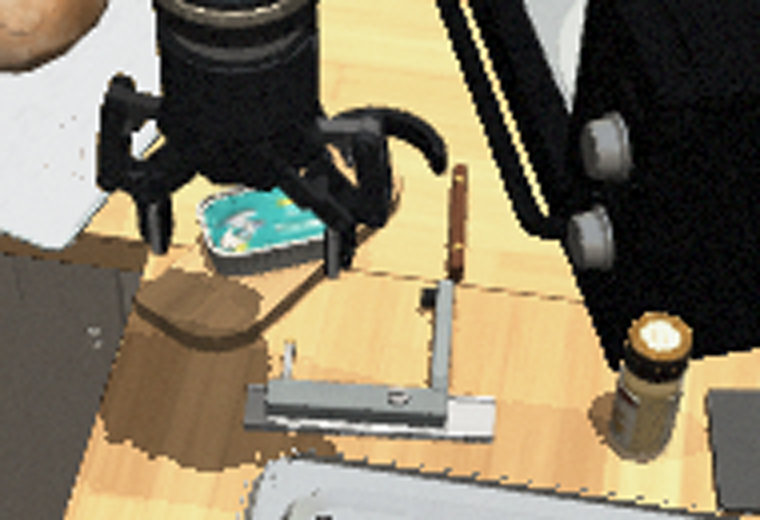

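Run:
```python
from h import *
from scipy.spatial.transform import Rotation as R
print(np.round(R.from_quat(bot.get_obs()['eef_rot']).as_matrix(),3))
```

```text
[[ 0. -0.  1.]
 [-1. -0.  0.]
 [ 0. -1. -0.]]
```

```bash
python3 -m pendant '[[[-0.5,0,0],[0,0,0],1],[[-0.5,0,0],[0,0,0],1],[[-0.5,0,0],[0,0,0],1],[[-0.5,0,0],[0,0,0],1],[[-0.5,0,0],[0,0,0],1],[[-0.5,0,0],[0,0,0],1],[[-0.5,0,0],[0,0,0],1],[[-0.5,0,0],[0,0,0],1],[[0,0,0],[0,0,0],1],[[0,0,0],[0,0,0],1]]' 20
python3 - <<'E'
from h import *
for n in ['wrist','scene','side']:
    cm,im,d=grab(n,n+'1.png'); np.savez(n+'1.npz',im=im,d=d,**cm)
    for q in ['board','dock','tin']:
        r=bot.outline_of(n,q)
        if r: np.save(f'{n}1_{q}.npy',r[0]['pixels']); print(n,q,r[0]['conf'])
o=bot.get_obs();print(o['tcp_pos'],o['force'],o['opening'])
E
```

```text
time_s: 2.1
tcp_pos: [0.5249, 0.2397, 0.4046]
eef_rot: [0.5, -0.5, 0.5, -0.5]
force: [0.0, 0.1, -0.7]
opening: 0.0003
wrist board 0.57
wrist dock 0.75
wrist tin 0.72
scene board 0.96
scene dock 0.81
scene tin 0.86
side board 0.68
side dock 0.61
side tin 0.71
[0.52500745 0.23991962 0.40471359] [ 0.44711777 -0.13376093  0.63632679] -0.000353575446787193
```

View pics/wrist1.png

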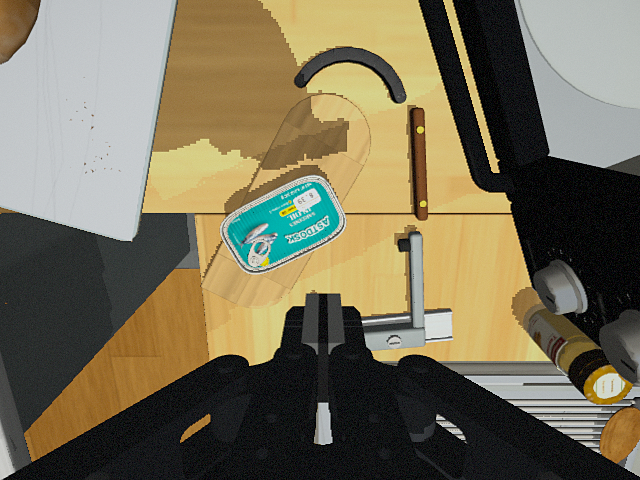

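```bash
cat > fit.py <<'E'
from h import *
from scipy.optimize import minimize, least_squares
def proj(cm,P):
    T=np.linalg.inv(np.array(cm['pose']));Q=P@T[:3,:3].T+T[:3,3]
    f=240/np.tan(np.radians(float(cm['fovy']))/2)
    return np.stack([cm['cx']+f*Q[:,0]/-Q[:,2], cm['cy']-f*Q[:,1]/-Q[:,2]],-1)
def outline():
    a=np.linspace(0,np.pi,40); p=[(40*np.cos(t),40*np.sin(t)) for t in a]
    p+=[(-40,-180),(0,-180)]
    b=np.linspace(-np.pi/2,0,20); p+=[(40*np.cos(t),-140+40*np.sin(t)) for t in b]
    return np.array(p)/1000
O=outline()
def place(p,z):  # p: x,y,yaw
    c,s=np.cos(p[2]),np.sin(p[2]);R=np.array([[c,-s],[s,c]])
    return np.c_[O@R.T+p[:2],np.full(len(O),z)]
def sil(cm,p):
    q=np.r_[proj(cm,place(p,0)),proj(cm,place(p,0.018))].astype(np.float32)
    h=cv2.convexHull(q); m=np.zeros((480,640),np.uint8)
    cv2.fillPoly(m,[np.round(h*16).astype(np.int32)],1,lineType=8,shift=4);return m>0
def fitboard(tag,cams,p0):
    D=[]
    for n in cams:
        z=np.load(f'{n}{tag}.npz');
        cm={k:z[k] for k in ['fovy','cx','cy','pose']}
        b=np.load(f'{n}{tag}_board.npy');t=np.load(f'{n}{tag}_tin.npy')
        t=cv2.dilate(t.astype(np.uint8),np.ones((3,3)))>0
        D.append((cm,b,t))
    def cost(p):
        c=0
        for cm,b,t in D:
            s=sil(cm,p); u=(s|b)&~t; i=s&b&~t; c+=1-i.sum()/max(1,u.sum())
        return c
    best=None
    for k in range(4):
        r=minimize(cost,p0 if best is None else best.x,method='Nelder-Mead',options=dict(initial_simplex=np.array(best.x if best is not None else p0)+np.vstack([np.zeros(3),np.diag([.015,.015,.08])*(0.6**k)])))
        if best is None or r.fun<best.fun: best=r
    return best.x,best.fun
E
python3 - <<'E'
from fit import *
for c in (['wrist'],['scene'],['wrist','scene']):
    print(c,fitboard('1',c,[0.53,0.28,-0.6]))
z=np.load('wrist1.npz');cm={k:z[k] for k in ['fovy','cx','cy','pose']};d=z['d'];im=z['im']
v,u=np.mgrid[0:480,0:640];P=world(cm,d,u,v)
# cup: dark pix
m=(im.max(2)<70)&(d>0)&(v<110)&(u>285)&(u<415)
Q=P[m];print('cup',m.sum(),np.round(Q.min(0),3),np.round(Q.max(0),3), np.median(Q[:,2]))
top=Q[(Q[:,2]>0.015)&(Q[:,2]<.027)]
def f(p): 
    r=np.hypot(top[:,0]-p[0],top[:,1]-p[1]); return np.clip(p[2]-r,0,9)+np.clip(r-p[3],0,9)-0*r
r=least_squares(lambda p:np.hypot(top[:,0]-p[0],top[:,1]-p[1])-p[2],[.55,.3,.045]).x
rr=np.hypot(top[:,0]-r[0],top[:,1]-r[1]);print('circ',r,np.percentile(rr,[1,5,50,95,99]))
# arm of slide, rail
for nm,mm in {'rail':(im[...,0].astype(int)-im[...,2]>25)&(im.max(2)<140)&(v>100)&(v<225)&(u>405)&(u<432),'slide':np.load('wrist1_dock.npy')&(v>225)}.items():
    Q=P[mm];print(nm,mm.sum(),np.round(Q.min(0),3),np.round(Q.max(0),3))
    Q=Q[Q[:,2]>0.015]
    if nm=='rail':
        c=Q.mean(0);w=np.linalg.svd(Q[:,:2]-c[:2])[2][0] if len(Q)<3000 else 0;print(c,w,np.arctan2(*w))
E
```

```text
['wrist'] (array([ 0.52592426,  0.28835137, -0.5090435 ]), np.float64(0.030588235294117694))
['scene'] (array([ 0.52804337,  0.28711849, -0.52223213]), np.float64(0.10056315366049884))
['wrist', 'scene'] (array([ 0.52644729,  0.28907118, -0.50998976]), np.float64(0.13818846661144257))
cup 1161 [0.501 0.316 0.   ] [0.603 0.365 0.022] 0.01878791186086265
circ [0.5446182  0.31316895 0.04650975] [0.04071078 0.04096577 0.04746178 0.05046181 0.05070351]
rail 1479 [ 0.525  0.219 -0.006] [0.629 0.32  0.373]
[0.61014342 0.27005499 0.0189221 ] [ 0.11757336 -0.9930642 ] 3.023746718818363
slide 4194 [ 0.525  0.082 -0.001] [0.66  0.32  0.373]
```

Run:
```python
from fit import *
z=np.load('wrist1.npz');cm={k:z[k] for k in ['fovy','cx','cy','pose']};d=z['d'];im=z['im']
v,u=np.mgrid[0:480,0:640];P=world(cm,d,u,v)
dk=np.load('wrist1_dock.npy')
m=(im.max(2)<70)&(v<110)&(u>285)&(u<415)&(P[...,2]>.016)&(P[...,2]<.026)
Q=P[m];cx=[.5446,.3132]
# ring fit inner/outer: minimise penalties
def c(p):
    r=np.hypot(Q[:,0]-p[0],Q[:,1]-p[1]);return (np.clip(.0415-r,0,1)**2+np.clip(r-.0505,0,1)**2).sum()*1e6
r=minimize(c,cx,method='Nelder-Mead');print('cup',r.x,r.fun)
a=np.degrees(np.arctan2(Q[:,1]-r.x[1],Q[:,0]-r.x[0]));print('ang',np.percentile(a,[0.5,99.5]))
m=(im[...,0].astype(int)-im[...,2]>15)&(im.max(2)<150)&(v>105)&(v<222)&(u>408)&(u<430)&(P[...,2]>.015)&(P[...,2]<.026)
rect=cv2.minAreaRect(P[m][:,:2].astype(np.float32)*1000);print('rail',m.sum(),rect)
mm=P[m];k=np.polyfit(mm[:,1],mm[:,0],1);print('rail slope yaw',-np.arctan(k[0]))
# slide arm
m=dk&(v>245)&(v<310)&(u>405)&(u<430)&(P[...,2]>.02)&(P[...,2]<.034)
mm=P[m];k=np.polyfit(mm[:,1],mm[:,0],1);print('arm',m.sum(),-np.arctan(k[0]),mm.mean(0))
# initial views: slide body from wrist0
Z=np.load('wrist0.npz')['d']
im2=cv2.resize(im[60:400,190:470,::-1],None,fx=2,fy=1.75);cv2.imwrite('pics/w1z.png',im2)
```

```text
cup [0.54468938 0.31281042] 60.47051632303088
ang [ 11.72786058 151.81593379]
rail 1192 ((610.863037109375, 268.0115966796875), (10.233379364013672, 98.7140884399414), 6.347110271453857)
rail slope yaw 0.1120464448415441
arm 74 0.10445089564055166 [0.61541935 0.16143494 0.02035839]
```

View pics/w1z.png

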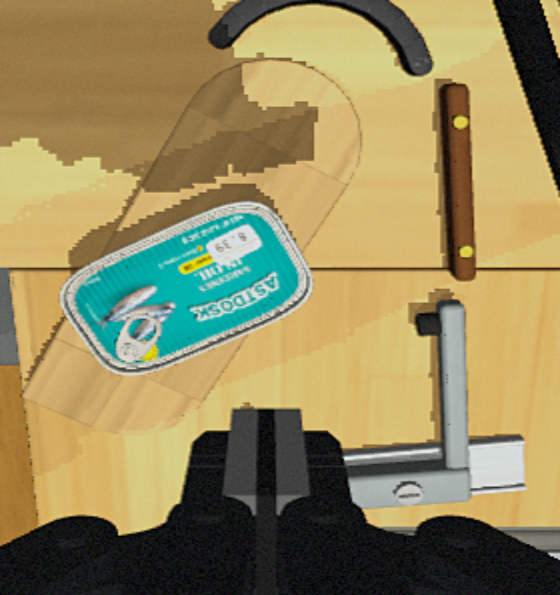

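```bash
python3 -m pendant '[[[0.7,0,-0.607],[0,0,0],1],[[0.7,0,-0.607],[0,0,0],1],[[0.7,0,-0.607],[0,0,0],1],[[0,0,0],[0,0.91,0],1],[[0,0,0],[0,0.91,0],1],[[0,0,0],[0,0.91,0],1],[[0,0,0],[0,0.91,0],1],[[0,0,0],[0,0.91,0],1],[[0,0,0],[0,0.91,0],1],[[0,0,0],[0,0.91,0],1]]'
python3 -m pendant '[[[0,0.4,0],[0,0,0],1],[[0,0.4,0],[0,0,0],1],[[0,0.4,0],[0,0,0],1],[[0,0.4,0],[0,0,0],1],[[0,0.4,0],[0,0,0],1],[[0,0.4,0],[0,0,0],1],[[0,0.3,0],[0,0,0],1],[[0,0.2,0],[0,0,0],1],[[0,0.1,0],[0,0,0],1],[[0,0,0],[0,0,0],1]]'
python3 - <<'E'
from h import *
from scipy.spatial.transform import Rotation as R
o=bot.get_obs();print(o['tcp_pos'],o['force'],np.round(R.from_quat(o['eef_rot']).as_matrix(),3))
for n in ['wrist','scene','side']: grab(n,n+'2.png')
E
```

```text
time_s: 3.95
tcp_pos: [0.4157, 0.114, 0.4048]
eef_rot: [-0.357, 0.61, -0.61, 0.357]
force: [-0.2, -0.1, -0.0]
opening: -0.0001
time_s: 5.2
tcp_pos: [0.4157, 0.114, 0.2247]
eef_rot: [-0.358, 0.61, -0.61, 0.358]
force: [0.1, 0.7, 0.5]
opening: 0.0001
[0.41572161 0.11400716 0.22469244] [0.08850143 0.68083101 0.52282319] [[-0.488 -0.     0.873]
 [-0.873 -0.    -0.488]
 [ 0.    -1.    -0.   ]]
```

View pics/wrist2.png

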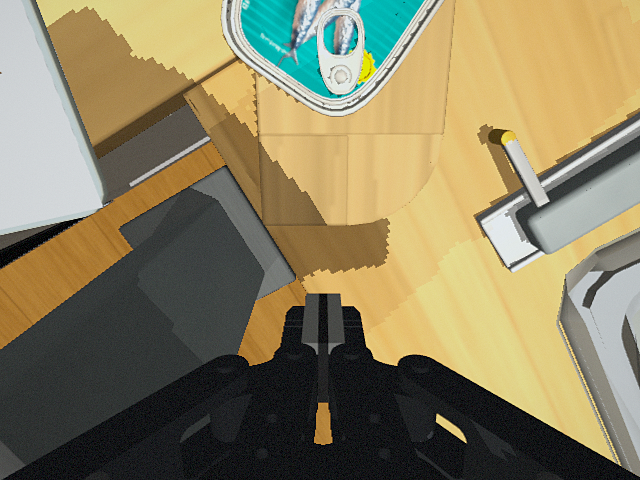

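View pics/scene2.png

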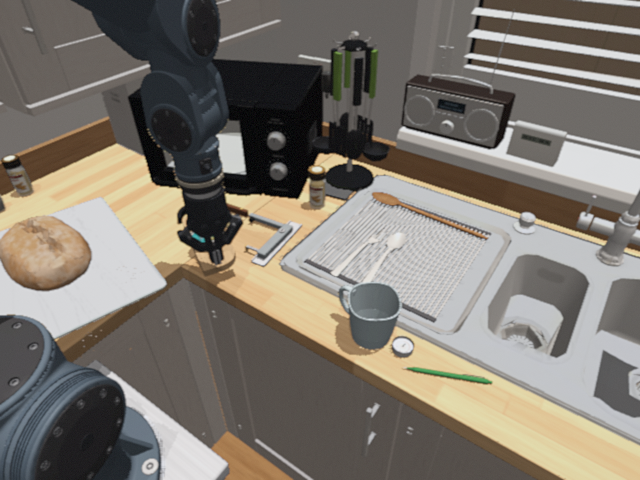

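```bash
python3 -m pendant '[[[0,0.2,0],[0,0,0],1],[[0,0.2,0],[0,0,0],1],[[0,0.2,0],[0,0,0],1],[[0,0.11,0],[0,0,0],1],[[-0.04,0,0.02],[0,0,0],1],[[-0.04,0,0.02],[0,0,0],1],[[-0.04,0,0.02],[0,0,0],1],[[-0.04,0,0],[0,0,0],1],[[0,0,0],[0,0,0],1],[[0,0,0],[0,0,0],1]]'
python3 - <<'E'
from h import *
o=bot.get_obs();print(o['tcp_pos'],o['force'])
grab('wrist','wrist3.png')
E
```

```text
time_s: 6.6
tcp_pos: [0.4234, 0.1206, 0.1821]
eef_rot: [-0.358, 0.61, -0.61, 0.358]
force: [-0.3, -0.1, 0.2]
opening: 0.0004
[0.42344063 0.12062614 0.18212276] [-0.25416721 -0.068497    0.24482823]
```

View pics/wrist3.png

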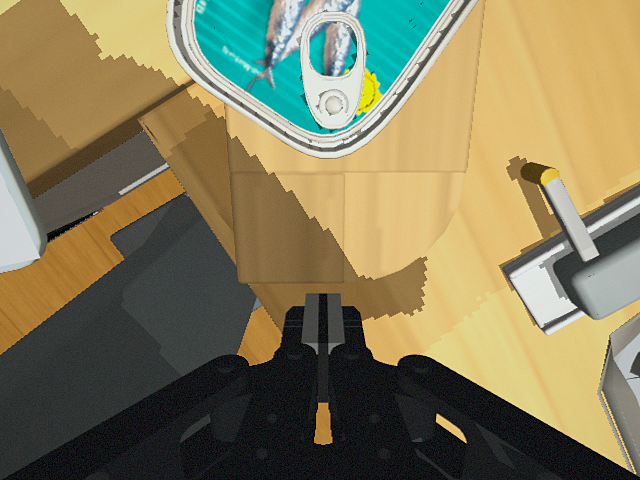

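```bash
python3 -m pendant '[[[-0.04,0,0.004],[0,0,0],1],[[-0.04,0,0.004],[0,0,0],1],[[-0.04,0,0.006],[0,0,0],1],[[-0.04,0,0.006],[0,0,0],1],[[-0.04,0,0.006],[0,0,0],1],[[-0.04,0,0.006],[0,0,0],1],[[-0.04,0,0.006],[0,0,0],1],[[-0.04,0,0.006],[0,0,0],1],[[-0.04,0,0.006],[0,0,0],1],[[-0.04,0,0.006],[0,0,0],1]]'
python3 - <<'E'
from h import *
o=bot.get_obs();print(o['tcp_pos'],o['force'])
grab('wrist','wrist4.png')
cm,im,d=grab('scene','scene4.png')
cv2.imwrite('pics/scene4z.png',cv2.resize(im[170:290,150:340,::-1],None,fx=4,fy=4,interpolation=cv2.INTER_CUBIC))
E
```

```text
time_s: 7.9
tcp_pos: [0.4383, 0.1401, 0.182]
eef_rot: [-0.358, 0.61, -0.61, 0.358]
force: [-0.9, -1.2, -1.2]
opening: -0.0001
[0.4382661  0.14009276 0.18203408] [-0.94560157 -1.22754698 -1.2173909 ]
```

View pics/wrist4.png

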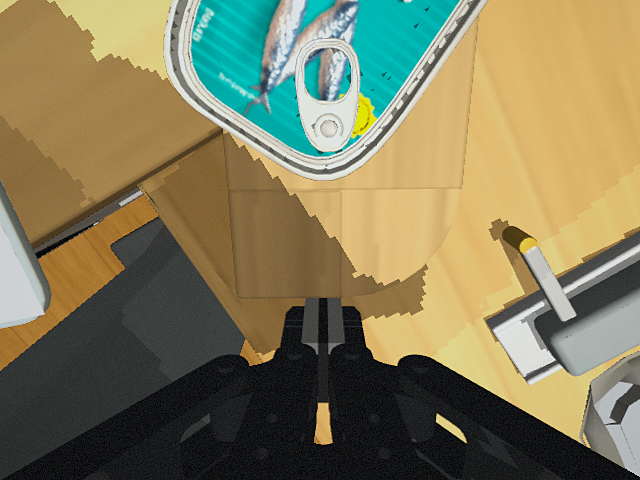

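View pics/scene4z.png

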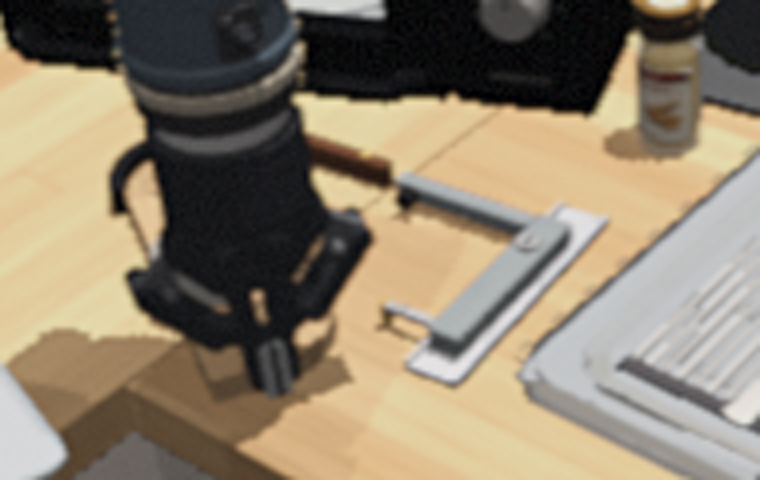

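```bash
python3 -m pendant '[[[-0.025,0,0.003],[0,0,0],1],[[-0.025,0,0.003],[0,0,0],1],[[-0.025,0,0.003],[0,0,0],1],[[-0.025,0,0.003],[0,0,0],1],[[-0.015,0,0.002],[0,0,0],1],[[-0.015,0,0.002],[0,0,0],1],[[0,0,0],[0,0,0],1],[[0,0,0],[0,0,0],1],[[0,0,0],[0,0,0],1],[[0,0,0],[0,0,0],1]]'
python3 - <<'E'
from h import *
o=bot.get_obs();print(o['tcp_pos'],o['force'])
cm,im,d=grab('side','side5.png')
cv2.imwrite('pics/side5z.png',cv2.resize(im[110:240,230:420,::-1],None,fx=4,fy=4,interpolation=cv2.INTER_CUBIC))
E
```

```text
time_s: 9.25
tcp_pos: [0.4428, 0.1463, 0.1821]
eef_rot: [-0.358, 0.61, -0.61, 0.358]
force: [-1.0, -0.8, 0.8]
opening: 0.0003
[0.44284606 0.14631946 0.18208796] [-1.02504298 -0.83172493  0.77270355]
```

View pics/side5z.png

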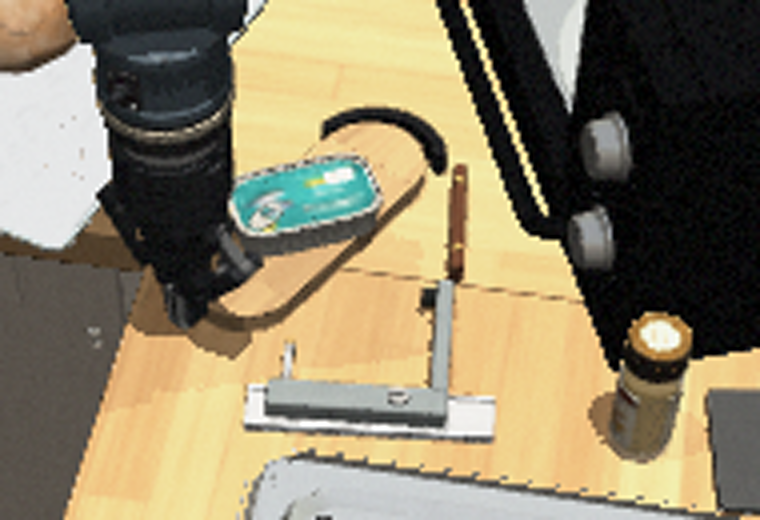

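```bash
python3 -m pendant '[[[-0.01,0,0.001],[0,0,0],1],[[-0.01,0,0.001],[0,0,0],1],[[-0.01,0,0.001],[0,0,0],1],[[-0.01,0,0.001],[0,0,0],1],[[-0.01,0,0.001],[0,0,0],1],[[0,0,0],[0,0,0],1],[[0,0,0],[0,0,0],1],[[0,0,0],[0,0,0],1],[[0,0,0],[0,0,0],1],[[0,0,0],[0,0,0],1]]'
python3 - <<'E'
from h import *
print(bot.get_obs()['force'])
E
```

```text
time_s: 10.55
tcp_pos: [0.4446, 0.1488, 0.1821]
eef_rot: [-0.358, 0.61, -0.61, 0.358]
force: [-1.8, -2.1, 0.7]
opening: -0.0004
[-1.76772915 -2.1174715   0.68785244]
```

```bash
python3 -m pendant '[[[-0.01,0,0.001],[0,0,0],1],[[-0.01,0,0.001],[0,0,0],1],[[-0.01,0,0.001],[0,0,0],1],[[0,0,0],[0,0,0],1],[[0,0,0],[0,0,0],1],[[0,0,0],[0,0,0],1],[[0,0,0],[0,0,0],1],[[0,0,0],[0,0,0],1],[[0,0,0],[0,0,0],1],[[0,0,0],[0,0,0],1]]'
python3 - <<'E'
from h import *
print(bot.get_obs()['force'])
n='side'
cm,im,d=grab(n,'side6.png'); np.savez('side6.npz',im=im,d=d,**cm)
for q in ['board','tin']:
    r=bot.outline_of(n,q)
    if r: np.save(f'{n}6_{q}.npy',r[0]['pixels']); print(n,q,r[0]['conf'])
cv2.imwrite('pics/side6z.png',cv2.resize(im[110:240,230:420,::-1],None,fx=4,fy=4,interpolation=cv2.INTER_CUBIC))
E
```

```text
time_s: 11.8
tcp_pos: [0.4455, 0.1501, 0.1821]
eef_rot: [0.358, -0.61, 0.61, -0.358]
force: [-2.3, -3.8, 2.7]
opening: 0.0002
[-2.27914675 -3.84090742  2.70847977]
side board 0.59
side tin 0.77
```

View pics/side6z.png

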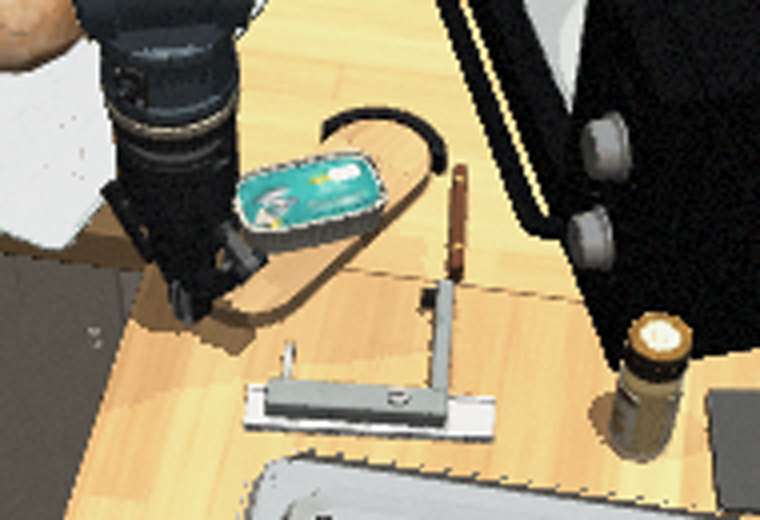

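```bash
python3 -m pendant '[[[-0.01,0,0.001],[0,0,0],1],[[-0.01,0,0.001],[0,0,0],1],[[-0.01,0,0.001],[0,0,0],1],[[0,0,0],[0,0,0],1],[[0,0,0],[0,0,0],1],[[0,0,0],[0,0,0],1],[[0,0,0],[0,0,0],1],[[0,0,0],[0,0,0],1],[[0,0,0],[0,0,0],1],[[0,0,0],[0,0,0],1]]'
python3 - <<'E'
from fit import *
print(bot.get_obs()['force'])
print(fitboard('6',['side'],[.5447,.3128,-.51]))
E
```

```text
time_s: 13.2
tcp_pos: [0.4458, 0.1509, 0.182]
eef_rot: [0.359, -0.61, 0.61, -0.357]
force: [-5.0, -10.0, 7.0]
opening: -0.0002
[-4.98488755 -9.96035077  6.99661283]
(array([ 0.53945422,  0.31859034, -0.45205551]), np.float64(0.327490774907749))
```

```bash
python3 -m pendant '[[[0.1,0,0],[0,0,0],1],[[0.3,0,0],[0,0,0],1],[[0.2,0,0],[0,0,0],1],[[0,-0.5,0],[0,0,0],1],[[0,-0.8,0],[0,0,0],1],[[0,-0.8,0],[0,0,0],1],[[-0.5,-0.8,0],[0,0,0],1],[[-0.5,0,0],[0,0,0],1],[[-0.3,0,0],[0,0,0],1],[[0,0,0],[0,0,0],1]]'
python3 - <<'E'
from fit import *
o=bot.get_obs();print(o['joint_pos'],o['tcp_pos'],o['force'])
for n in ['wrist','scene']:
    cm,im,d=grab(n,n+'7.png'); np.savez(n+'7.npz',im=im,d=d,**cm)
    for q in ['board','tin']:
        r=bot.outline_of(n,q)
        if r: np.save(f'{n}7_{q}.npy',r[0]['pixels']); print(n,q,r[0]['conf'],r[0]['pixels'].sum())
for c in (['wrist'],['scene']): 
    try: print(fitboard('7',c,[.5447,.3128,-.51]))
    except Exception as e: print(e)
E
```

```text
time_s: 14.45
tcp_pos: [0.4671, 0.1886, 0.3551]
eef_rot: [-0.359, 0.61, -0.61, 0.358]
force: [-0.5, -0.5, -0.9]
opening: -0.0001
[ 3.83765864e-01  2.24914697e-01 -1.60440395e-01  1.18717500e+00
  7.27199762e-05  2.46323785e+00] [0.46708389 0.18861238 0.35512316] [-0.49984009 -0.47492654 -0.9353478 ]
wrist board 0.7 371
wrist tin 0.76 14294
scene board 0.9 1147
scene tin 0.58 934
(array([ 0.5447,  0.3128, -0.51  ]), np.float64(1.0))
(array([ 0.54855856,  0.31492709, -0.50977365]), np.float64(0.08214585079631187))
```

View pics/wrist7.png

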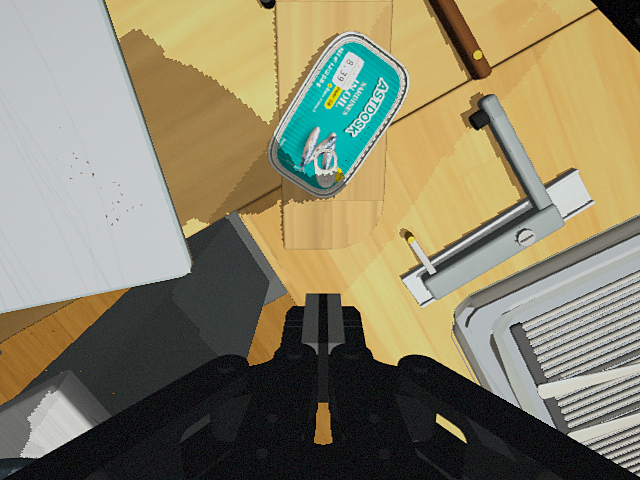

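Run:
```python
from fit import *
z=np.load('wrist7.npz');cm={k:z[k] for k in ['fovy','cx','cy','pose']};d=z['d'];im=z['im']
v,u=np.mgrid[0:480,0:640];P=world(cm,d,u,v)
t=np.load('wrist7_tin.npy')
Q=P[t&(P[...,2]>.038)&(P[...,2]<.056)][:,:2]
rc=cv2.minAreaRect(Q.astype(np.float32));print(rc)
# board front edge / end: board points z .01-.026 non-tin, u<390,v<250,u>270
m=(~t)&(P[...,2]>.012)&(P[...,2]<.026)&(u>262)&(u<400)&(v<260)
B=P[m][:,:2]
def show(heel,yaw):
    R=np.array([[np.cos(yaw),-np.sin(yaw)],[np.sin(yaw),np.cos(yaw)]])
    print('tin corners', np.round((cv2.boxPoints(rc)-heel)@R*1000))
    b=(B-heel)@R*1000;print('board extents',np.percentile(b,[0.5,99.5],axis=0), m.sum())
for yaw in(-.48,-.51,-.54):show(np.array([.5447,.3128]),yaw)
print(bot.get_obs()['time_s'])
```

```text
((0.5088625550270081, 0.24563907086849213), (0.10438956320285797, 0.062377795577049255), 27.09099769592285)
tin corners [[ -56. -101.]
 [  -6. -137.]
 [  55.  -52.]
 [   4.  -16.]]
board extents [[ -43.97717332 -177.10432479]
 [  38.002429      0.77785465]] 13391
tin corners [[ -53. -102.]
 [  -1. -137.]
 [  56.  -50.]
 [   5.  -15.]]
board extents [[ -40.17932938 -177.48816574]
 [  39.22617414    0.42713793]] 13391
tin corners [[ -50. -104.]
 [   3. -137.]
 [  58.  -48.]
 [   5.  -15.]]
board extents [[ -39.51080531 -177.93884247]
 [  42.50962326    0.60033712]] 13391
14.75
```

```bash
python3 -m pendant '[[[0,0,0],[0,-0.98,0],1],[[0,0,0],[0,-0.98,0],1],[[0,0,0],[0,-0.98,0],1],[[0,0,0],[0,-0.98,0],1],[[0,0,0],[0,-0.98,0],1],[[0,0,0],[0,-0.98,0],1],[[0,0,0],[0,-0.98,0],1],[[0,0,0],[0,-0.98,0],1],[[0,0,0],[0,-0.98,0],1],[[0,0,0],[0,-0.98,0],1]]'
python3 -m pendant '[[[0,0,0],[0,-0.98,0],1],[[0,0,0],[0,-0.98,0],1],[[0,0,0],[0,-0.98,0],1],[[0,0,0],[0,-0.98,0],1],[[0,0,0],[0,-0.98,0],1],[[0,0,0],[0,-0.98,0],1],[[0,0,0],[0,-0.98,0],1],[[0,0,0],[0,-0.98,0],1],[[0,0,0],[0,-0.98,0],1],[[0,0,0],[0,-0.98,0],1]]'
python3 -m pendant '[[[-0.45,0,-0.015],[0,0,0],1],[[-0.46,0,-0.015],[0,0,0],1],[[0,0.5,0],[0,0,0],1],[[0,0.5,0],[0,0,0],1],[[0,0.5,0],[0,0,0],1],[[0,0.4,0],[0,0,0],1],[[0,0.3,0],[0,0,0],1],[[0,0.1,0],[0,0,0],1],[[0,0,0],[0,0,0],1],[[0,0,0],[0,0,0],1]]'
python3 - <<'E'
from h import *
from scipy.spatial.transform import Rotation as R
o=bot.get_obs();print(o['tcp_pos'],o['force'],o['joint_pos'],np.round(R.from_quat(o['eef_rot']).as_matrix(),3))
for n in ['scene','side']: 
    cm,im,d=grab(n,n+'8.png')
    y,x=(170,150) if n=='scene' else (110,230)
    cv2.imwrite(f'pics/{n}8z.png',cv2.resize(im[y:y+130,x:x+190,::-1],None,fx=4,fy=4,interpolation=cv2.INTER_CUBIC))
E
```

```text
time_s: 16.0
tcp_pos: [0.4669, 0.1879, 0.3561]
eef_rot: [0.564, -0.426, 0.426, -0.564]
force: [0.9, -0.1, -0.7]
opening: 0.0002
time_s: 17.25
tcp_pos: [0.4669, 0.188, 0.3561]
eef_rot: [0.684, -0.179, 0.178, -0.684]
force: [1.0, 0.4, 0.6]
opening: 0.0
time_s: 18.5
tcp_pos: [0.4189, 0.2136, 0.2188]
eef_rot: [-0.684, 0.179, -0.18, 0.684]
force: [1.0, -0.2, 0.3]
opening: -0.0003
[0.41892338 0.21364701 0.21882851] [ 0.98586471 -0.20874238  0.27592436] [ 4.71593696e-01  2.89993539e-01 -4.62610618e-01  8.17082426e-01
  5.09600696e-05  9.84146419e-01] [[ 0.871  0.001  0.49 ]
 [-0.49   0.001  0.871]
 [ 0.001 -1.     0.001]]
```

View pics/scene8z.png

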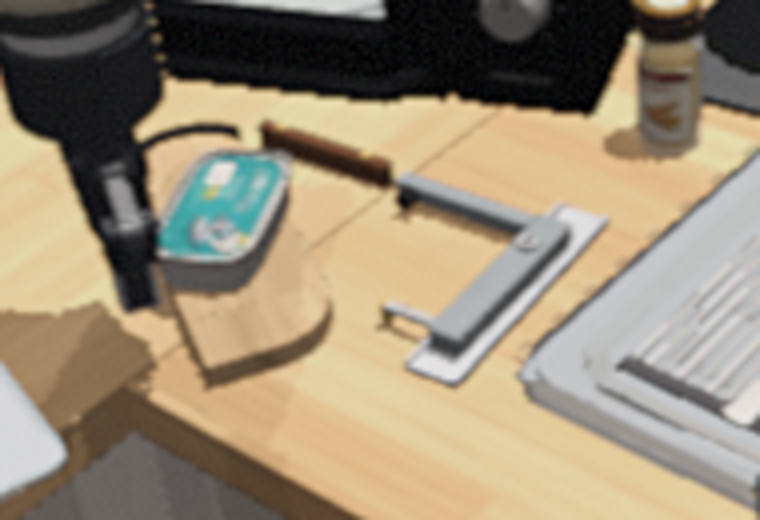

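View pics/side8z.png

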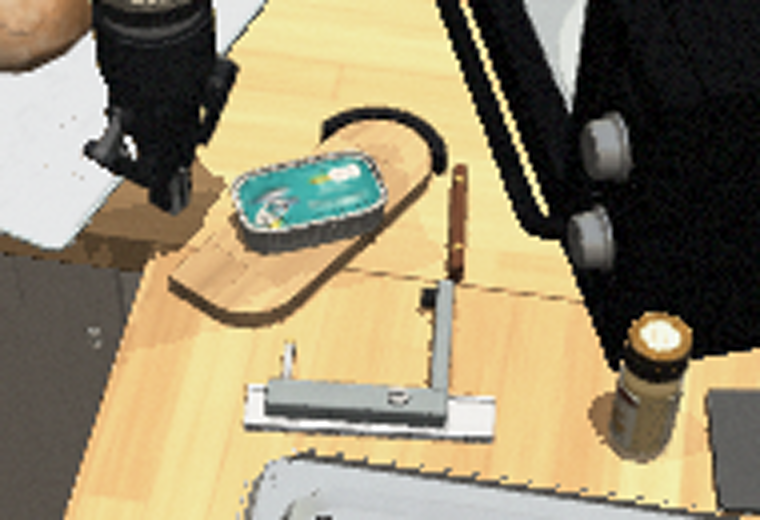

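```bash
python3 -m pendant '[[[0,0.25,0],[0,0,0],1],[[0,0.25,0],[0,0,0],1],[[0,0.11,0],[0,0,0],1],[[0.04,0,0],[0,0,0],1],[[0.04,0,0],[0,0,0],1],[[0.04,0,0],[0,0,0],1],[[0.03,0,0],[0,0,0],1],[[0.02,0,0],[0,0,0],1],[[0,0,0],[0,0,0],1],[[0,0,0],[0,0,0],1]]'
python3 - <<'E'
from h import *
o=bot.get_obs();print(o['tcp_pos'],o['force'])
for n in ['scene','side']: 
    cm,im,d=grab(n,n+'9.png')
    y,x=(170,150) if n=='scene' else (110,230)
    cv2.imwrite(f'pics/{n}9z.png',cv2.resize(im[y:y+130,x:x+190,::-1],None,fx=4,fy=4,interpolation=cv2.INTER_CUBIC))
E
```

```text
time_s: 19.85
tcp_pos: [0.4275, 0.2086, 0.1815]
eef_rot: [0.684, -0.179, 0.179, -0.684]
force: [-0.0, -0.1, -0.0]
opening: 0.0006
[0.42746089 0.20857458 0.18146375] [-0.02540478 -0.09841869 -0.01883316]
```

View pics/scene9z.png

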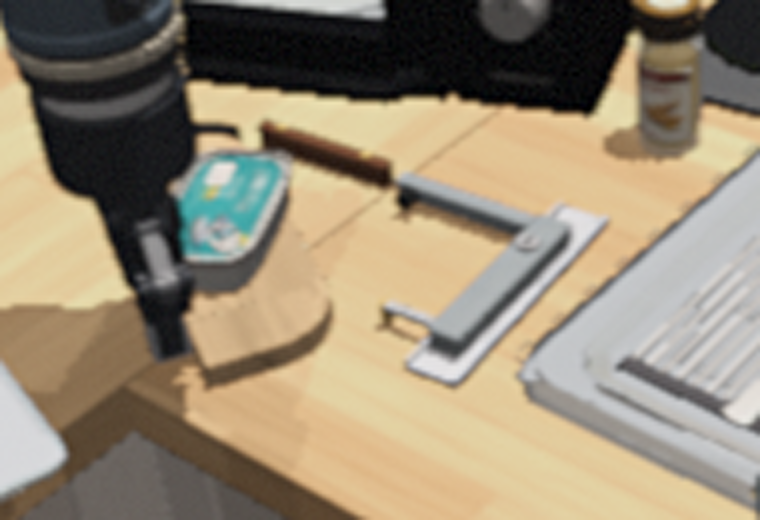

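View pics/side9z.png

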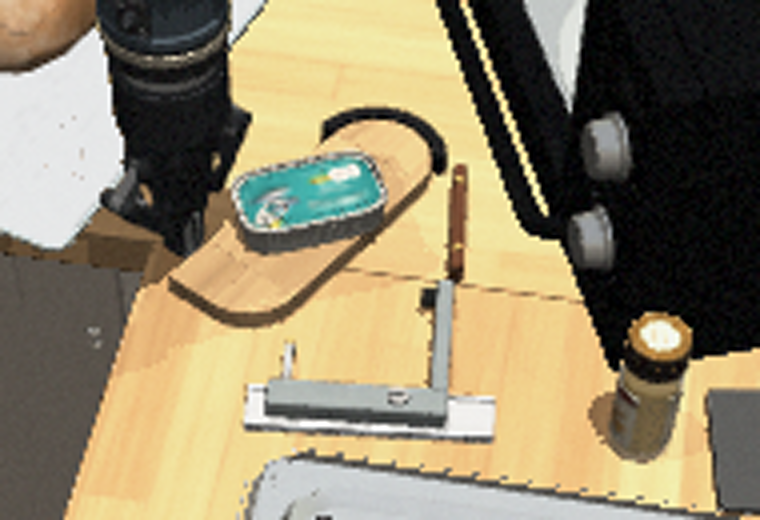

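```bash
python3 -m pendant '[[[0.05,0,-0.012],[0,-0.25,0],1],[[0.05,0,-0.012],[0,-0.25,0],1],[[0.05,0,-0.012],[0,-0.25,0],1],[[0.05,0,-0.012],[0,-0.25,0],1],[[0.05,0,-0.012],[0,-0.25,0],1],[[0.05,0,-0.012],[0,-0.25,0],1],[[0.05,0,-0.012],[0,-0.25,0],1],[[0.05,0,-0.012],[0,-0.25,0],1],[[0.05,0,-0.012],[0,-0.25,0],1],[[0.05,0,-0.012],[0,-0.25,0],1]]'
python3 - <<'E'
from h import *
o=bot.get_obs();print(o['tcp_pos'],o['force'])
for n in ['side']: 
    cm,im,d=grab(n,n+'10.png')
    y,x=(170,150) if n=='scene' else (110,230)
    cv2.imwrite(f'pics/{n}10z.png',cv2.resize(im[y:y+130,x:x+190,::-1],None,fx=4,fy=4,interpolation=cv2.INTER_CUBIC))
E
```

```text
time_s: 21.2
tcp_pos: [0.452, 0.1896, 0.1815]
eef_rot: [0.699, -0.11, 0.109, -0.699]
force: [-1.8, -0.2, 0.6]
opening: -0.0
[0.45204089 0.18961398 0.18146681] [-1.81511662 -0.17000973  0.60186194]
```

View pics/side10z.png

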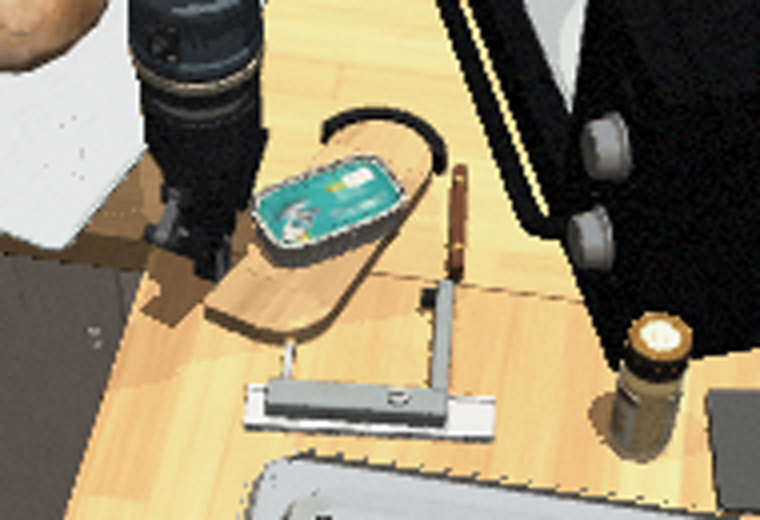

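```bash
python3 -m pendant '[[[0.05,0,-0.011],[0,-0.25,0],1],[[0.05,0,-0.011],[0,-0.25,0],1],[[0.05,0,-0.011],[0,-0.25,0],1],[[0.05,0,-0.011],[0,-0.25,0],1],[[0.05,0,-0.011],[0,-0.25,0],1],[[0.05,0,-0.011],[0,-0.25,0],1],[[0.05,0,-0.011],[0,-0.25,0],1],[[0.05,0,-0.011],[0,-0.25,0],1],[[0,0,0],[0,0,0],1],[[0,0,0],[0,0,0],1]]'
python3 - <<'E'
from h import *
o=bot.get_obs();print(o['tcp_pos'],o['force'])
for n in ['side','scene']: 
    cm,im,d=grab(n,n+'11.png')
    y,x=(170,150) if n=='scene' else (110,230)
    cv2.imwrite(f'pics/{n}11z.png',cv2.resize(im[y:y+130,x:x+190,::-1],None,fx=4,fy=4,interpolation=cv2.INTER_CUBIC))
E
```

```text
time_s: 22.5
tcp_pos: [0.4737, 0.1787, 0.1813]
eef_rot: [0.705, -0.054, 0.054, -0.705]
force: [-3.9, -2.4, -0.7]
opening: -0.0002
[0.4736545  0.17868442 0.18132023] [-3.91353801 -2.37659163 -0.73767173]
```

View pics/side11z.png

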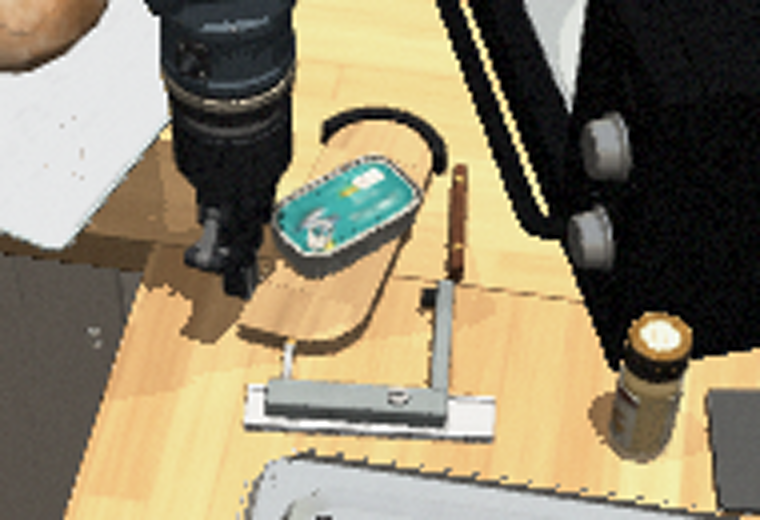

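View pics/scene11z.png

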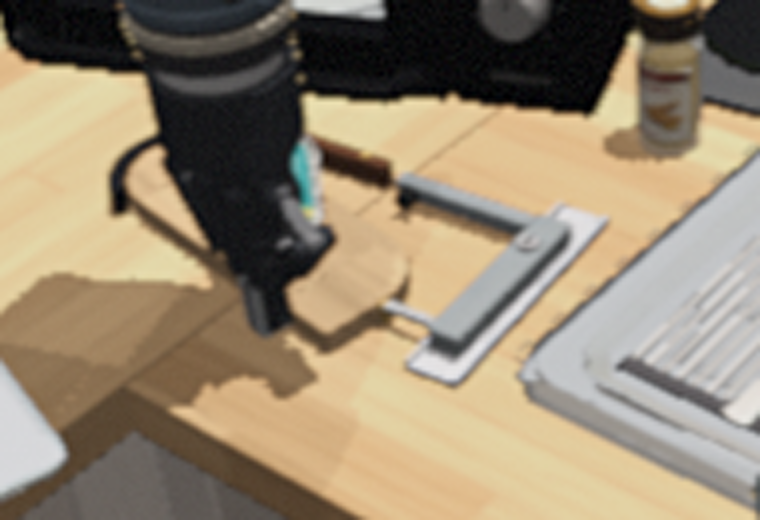

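```bash
python3 -m pendant '[[[0.049,0,-0.015],[0,-0.25,0],1],[[0.049,0,-0.015],[0,-0.25,0],1],[[0.049,0,-0.015],[0,-0.25,0],1],[[0.049,0,-0.015],[0,-0.25,0],1],[[0.049,0,-0.015],[0,-0.25,0],1],[[0.049,0,-0.015],[0,-0.25,0],1],[[0,0,0],[0,0,0],1],[[0,0,0],[0,0,0],1],[[0,0,0],[0,0,0],1],[[0,0,0],[0,0,0],1]]'
python3 - <<'E'
from h import *
o=bot.get_obs();print(o['tcp_pos'],o['force'])
for n in ['side']: 
    cm,im,d=grab(n,n+'12.png')
    y,x=(170,150) if n=='scene' else (110,230)
    cv2.imwrite(f'pics/{n}12z.png',cv2.resize(im[y:y+130,x:x+190,::-1],None,fx=4,fy=4,interpolation=cv2.INTER_CUBIC))
E
```

```text
time_s: 23.85
tcp_pos: [0.4911, 0.1718, 0.1816]
eef_rot: [-0.707, 0.011, -0.012, 0.707]
force: [-1.9, -1.4, -0.9]
opening: 0.0
[0.49108969 0.17182354 0.18159814] [-1.9129459  -1.3536146  -0.87284222]
```

View pics/side12z.png

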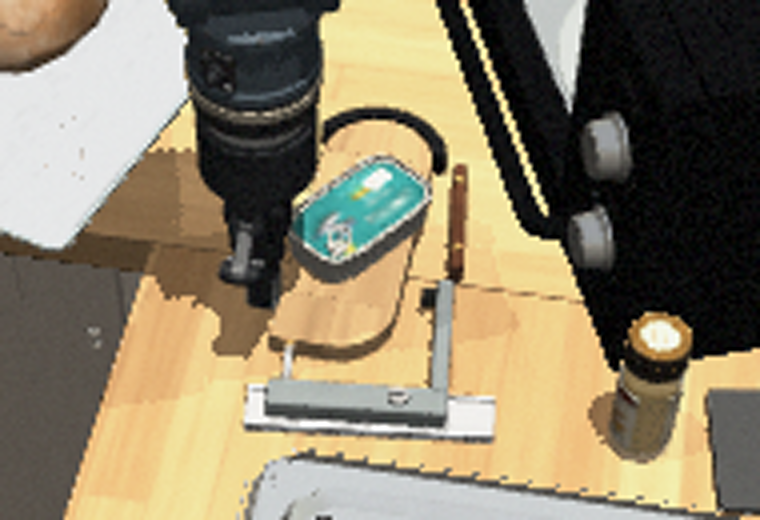

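Run:
```python
import cv2,numpy as np
a=cv2.imread('pics/side6.png');b=cv2.imread('pics/side12.png')
c=[cv2.resize(i[128:168,300:348],None,fx=8,fy=8,interpolation=cv2.INTER_CUBIC) for i in (a,b)]
cv2.imwrite('pics/cmp.png',np.hstack(c))
```

```text
(no output)
```

View pics/cmp.png

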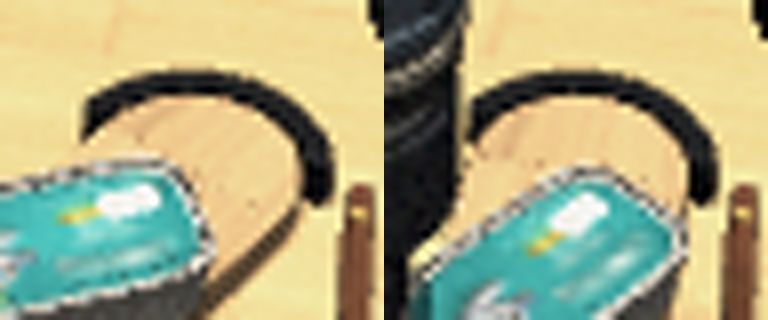

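```bash
python3 -m pendant '[[[0.025,0,-0.008],[0,-0.125,0],1],[[0.025,0,-0.008],[0,-0.125,0],1],[[0.025,0,-0.008],[0,-0.125,0],1],[[0.025,0,-0.008],[0,-0.125,0],1],[[0.025,0,-0.008],[0,-0.125,0],1],[[0,0,0],[0,0,0],1],[[0,0,0],[0,0,0],1],[[0,0,0],[0,0,0],1],[[0,0,0],[0,0,0],1],[[0,0,0],[0,0,0],1]]'
python3 - <<'E'
from h import *
o=bot.get_obs();print(o['tcp_pos'],o['force'])
for n in ['side']: 
    cm,im,d=grab(n,n+'13.png')
    y,x=(170,150) if n=='scene' else (110,230)
    cv2.imwrite(f'pics/{n}13z.png',cv2.resize(im[y:y+130,x:x+190,::-1],None,fx=4,fy=4,interpolation=cv2.INTER_CUBIC))
E
```

```text
time_s: 25.15
tcp_pos: [0.4984, 0.1693, 0.1815]
eef_rot: [-0.707, -0.006, 0.006, 0.707]
force: [-4.3, 1.5, 1.7]
opening: -0.0
[0.49839297 0.16927668 0.18154914] [-4.31169259  1.49484852  1.68675932]
```

View pics/side13z.png

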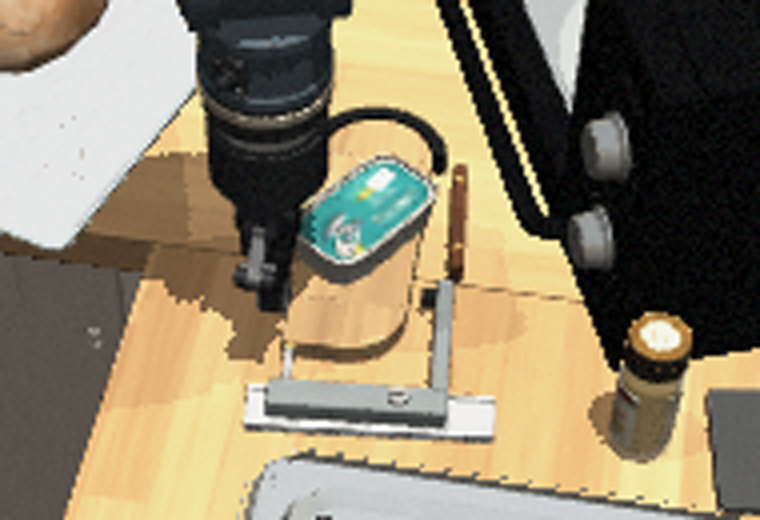

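```bash
python3 -m pendant '[[[0.015,0,-0.005],[0,-0.075,0],1],[[0.015,0,-0.005],[0,-0.075,0],1],[[0.015,0,-0.005],[0,-0.075,0],1],[[0.015,0,-0.005],[0,-0.075,0],1],[[0,0,0],[0,0,0],1],[[0,0,0],[0,0,0],1],[[0,0,0],[0,0,0],1],[[0,0,0],[0,0,0],1],[[0,0,0],[0,0,0],1],[[0,0,0],[0,0,0],1]]'
python3 - <<'E'
from h import *
o=bot.get_obs();print(o['tcp_pos'],o['force'])
for n in ['side']: 
    cm,im,d=grab(n,n+'14.png')
    cv2.imwrite(f'pics/{n}14z.png',cv2.resize(im[160:220,285:355,::-1],None,fx=8,fy=8,interpolation=cv2.INTER_CUBIC))
E
```

```text
time_s: 26.45
tcp_pos: [0.5017, 0.1682, 0.1815]
eef_rot: [-0.707, -0.015, 0.015, 0.707]
force: [-6.2, 2.5, 2.9]
opening: 0.0001
[0.50170867 0.1681751  0.1814993 ] [-6.23361123  2.49047853  2.90201629]
```

View pics/side14z.png

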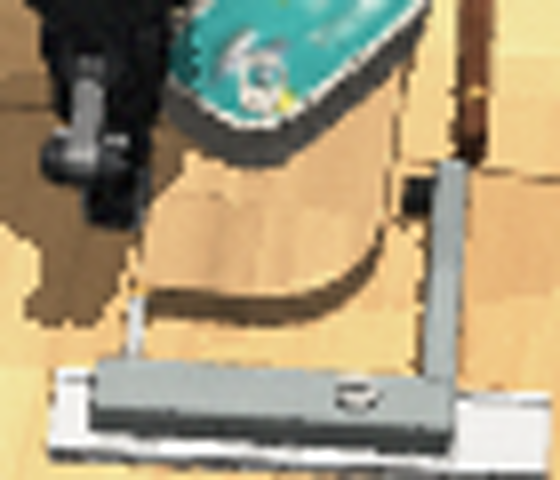

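```bash
python3 -m pendant '[[[0.012,0,0.004],[0,-0.07,0],1],[[0.012,0,0.004],[0,-0.07,0],1],[[0.012,0,0],[0,-0.07,0],1],[[0,0,0],[0,0,0],1],[[0,0,0],[0,0,0],1],[[0,0,0],[0,0,0],1],[[0,0,0],[0,0,0],1],[[0,0,0],[0,0,0],1],[[0,0,0],[0,0,0],1],[[0,0,0],[0,0,0],1]]'
python3 - <<'E'
from h import *
o=bot.get_obs();print(o['tcp_pos'],o['force'])
for n in ['side']: 
    cm,im,d=grab(n,n+'15.png')
    cv2.imwrite(f'pics/{n}15z.png',cv2.resize(im[160:220,285:355,::-1],None,fx=8,fy=8,interpolation=cv2.INTER_CUBIC))
E
```

```text
time_s: 27.75
tcp_pos: [0.5032, 0.1682, 0.1813]
eef_rot: [0.707, 0.02, -0.021, -0.706]
force: [-7.8, -1.8, 6.8]
opening: -0.0002
[0.50323917 0.16817081 0.18131176] [-7.78497865 -1.77525878  6.77836951]
```

View pics/side15z.png

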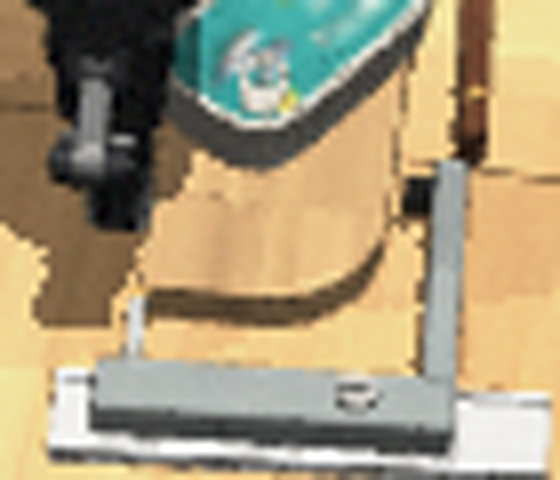

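```bash
python3 -m pendant '[[[0.01,-0.002,0],[0,-0.06,0],1],[[0.01,0,0],[0,-0.06,0],1],[[0.01,0,0],[0,-0.06,0],1],[[0,0,0],[0,0,0],1],[[0,0,0],[0,0,0],1],[[0,0,0],[0,0,0],1],[[0,0,0],[0,0,0],1],[[0,0,0],[0,0,0],1],[[0,0,0],[0,0,0],1],[[0,0,0],[0,0,0],1]]'
python3 - <<'E'
from h import *
o=bot.get_obs();print(o['tcp_pos'],o['force'])
for n in ['side']: 
    cm,im,d=grab(n,n+'16.png')
    cv2.imwrite(f'pics/{n}16z.png',cv2.resize(im[160:220,285:355,::-1],None,fx=8,fy=8,interpolation=cv2.INTER_CUBIC))
E
```

```text
time_s: 29.05
tcp_pos: [0.5059, 0.1688, 0.1816]
eef_rot: [-0.707, -0.026, 0.026, 0.707]
force: [-0.4, -0.0, 0.8]
opening: 0.0
[0.50588251 0.16879903 0.18160402] [-0.38813839 -0.04989376  0.78099854]
```

View pics/side16z.png

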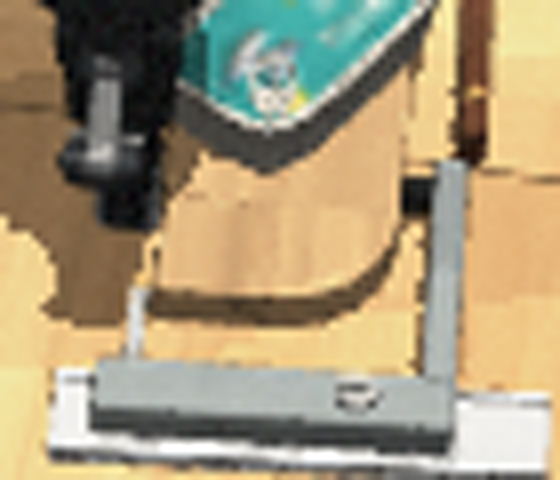

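```bash
python3 -m pendant '[[[0.01,0,0.001],[0,0,0],1],[[0.01,0,0.001],[0,0,0],1],[[0.01,0,0.001],[0,0,0],1],[[0,0,0],[0,0,0],1],[[0,0,0],[0,0,0],1],[[0,0,0],[0,0,0],1],[[0,0,0],[0,0,0],1],[[0,0,0],[0,0,0],1],[[0,0,0],[0,0,0],1],[[0,0,0],[0,0,0],1]]'
```

```text
time_s: 30.35
tcp_pos: [0.5075, 0.1691, 0.1815]
eef_rot: [0.707, 0.026, -0.026, -0.707]
force: [-4.2, -2.0, 2.1]
opening: 0.0002
```

```bash
python3 -m pendant '[[[-0.05,0,0],[0,0,0],1],[[-0.2,0,0],[0,0,0],1],[[-0.3,0,0],[0,0,0],1],[[0,-0.4,0],[0,0,0],1],[[0,-0.7,0],[0,0,0],1],[[0,-0.8,0],[0,0,0],1],[[0,-0.8,0],[0,0,0],1],[[0,-0.8,0],[0,0,0],1],[[0,-0.5,0],[0,0,0],1],[[0,0,0],[0,0,0],1]]'
python3 - <<'E'
from fit import *
o=bot.get_obs();print(o['tcp_pos'],o['force'])
for n in ['scene','side']:
    cm,im,d=grab(n,n+'17.png'); np.savez(n+'17.npz',im=im,d=d,**cm)
    y,x=(170,150) if n=='scene' else (110,230)
    cv2.imwrite(f'pics/{n}17z.png',cv2.resize(im[y:y+130,x:x+190,::-1],None,fx=4,fy=4,interpolation=cv2.INTER_CUBIC))
    for q in ['board','tin']:
        r=bot.outline_of(n,q)
        if r: np.save(f'{n}17_{q}.npy',r[0]['pixels']); print(n,q,r[0]['conf'],r[0]['pixels'].sum())
for c in (['side'],['scene']): print(c,fitboard('17',c,[.5447,.3128,.07]))
E
```

```text
time_s: 31.6
tcp_pos: [0.4748, 0.1669, 0.4239]
eef_rot: [-0.706, -0.027, 0.024, 0.707]
force: [-0.2, 0.2, -1.4]
opening: 0.0
[0.47480249 0.16685574 0.42394102] [-0.17295862  0.21687722 -1.37965717]
scene board 0.86 1438
scene tin 0.72 881
side board 0.89 985
side tin 0.8 793
['side'] (array([0.54111618, 0.3158973 , 0.09125452]), np.float64(0.05792349726775958))
['scene'] (array([0.54690533, 0.31503935, 0.10179594]), np.float64(0.08445040214477206))
```

View pics/scene17z.png

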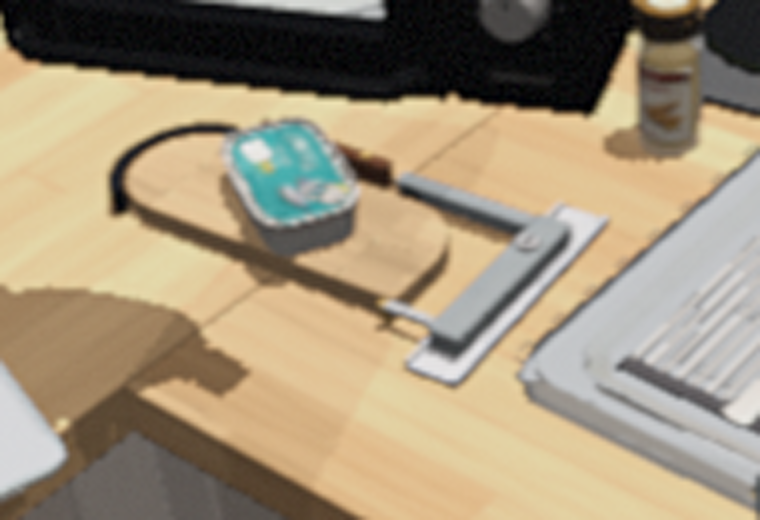

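View pics/side17z.png

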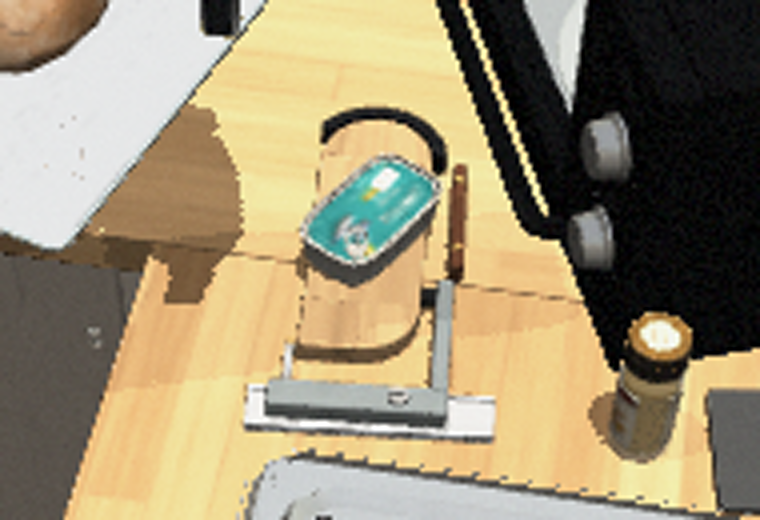

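Run:
```python
from fit import *
n='wrist'
cm,im,d=grab(n,n+'18.png'); np.savez(n+'18.npz',im=im,d=d,**cm)
for q in ['board','tin']:
    r=bot.outline_of(n,q)
    if r: np.save(f'{n}18_{q}.npy',r[0]['pixels']); print(n,q,r[0]['conf'],r[0]['pixels'].sum())
print(fitboard('18',['wrist'],[.545,.314,.08]))
```

```text
wrist board 0.87 9617
wrist tin 0.83 6699
(array([0.54562782, 0.31399188, 0.08174192]), np.float64(0.11120722798923488))
```

View pics/wrist18.png

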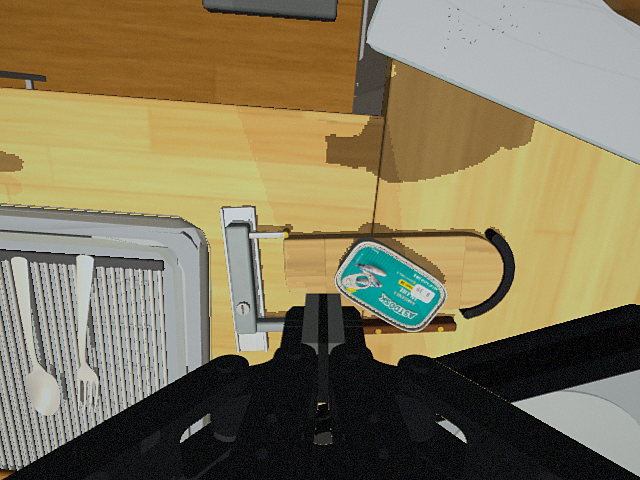

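Run:
```python
from h import *
im=cv2.imread('pics/wrist18.png')
cv2.imwrite('pics/w18z.png',np.hstack([cv2.resize(im[215:275,260:320],None,fx=6,fy=6),cv2.resize(im[220:330,440:525],(300,360))]))
```

```text
(no output)
```

View pics/w18z.png

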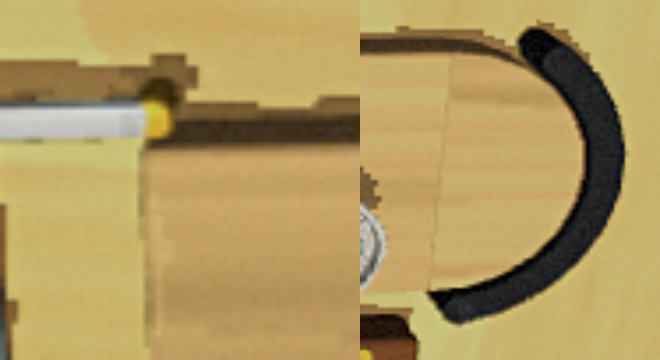

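The close-up shows the roller sprung out in front of the board's front corner, at about (155,120), and the heel flush in the cup.

Run:
```python
from h import *
print(bot.job_done(), bot.get_obs()['time_s'])
```

```text
the job is handed in; nothing more can be done
the job is handed in; nothing more can be done
```

The board is docked with the tin still on it, and I handed the job in at about 32 s on the robot's clock.

- **Push:** I pushed the board endways until its heel seated in the cup. The force rose to about 11 N sideways, 13 N in all.
- **Swing:** I then swung the free end in about the cup. The force built to about 8 N sideways (10 N in all) and dropped to zero as the roller clicked out. A light push of about 5 N afterwards met the stop. I read the force only at the end of each move, so a brief higher peak would not show.
- **Last checks:** The pictures show the roller in front of the board's front corner, the heel flush in the cup and the back edge at the buffer. The wrist camera puts the heel about 1.5 mm from my estimate of the cup's centre. The robot is clear of everything, and the only things I touched were the board and, through it, the catch and the tin.
- **Disagreements:** Fits of the board from the other two cameras put the heel 3 to 5 mm from that estimate of the cup's centre. They are coarser and at least partly offset, so I trusted the felt seating and the close-up. The first wrist fit after the endways push found too little of the board to use. The tin was already set askew, hanging slightly over the front edge; it still sits askew but securely.

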